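Wedge sample plates tight under the inspection head

ROBOT

A 7-joint arm with a two-finger parallel gripper is mounted at the origin on the work surface. World frame = base frame: x ahead of the robot, y to its left, z up, the work surface at z = 0. Lengths are in m, angles in degrees, forces in N, time in s.
With the tool pointing down it reaches from about 0.425 to 0.875 m from the base axis. Payload 4.7 kg.
Tool frame: the origin (TCP) lies at the very end of the fingers, on their centre line; the grasp point (between the pads) lies env.grip_point_offset behind it (env.grip_point_offset is the distance from the TCP to the grasp point, in m); z points along the fingers, y is the direction in which the jaws open and shut (so a half turn about z gives the same grasp; the last joint's range is limited). The gripper opens to 87 mm and grips with 3 to 60 N. Pads are 19 mm wide; open, the fingers measure 117 mm over their backs; the gripper's body (75 mm by 190 mm) begins 51 mm behind the grasp point.
Start: joints at [-66.629, 18.392, -4.016, 83.108, 1.295, 78.541, -3.26], TCP at [0.249, 0.6, 0.223] pointing down, gripper open.
Joint ranges: [-163.93, 163.93], [-17.29, 119.83], [-79.2, 71.16], [3.27, 140.29], [-89.18, 269.18], [5.43, 117.66], [-154.24, 154.24]. Speed limits (degrees/s): [147.25, 147.25, 180, 180, 180, 180, 180].

INTERFACE

Orientations are given as [roll, pitch, yaw] about the fixed x, y, z axes, in that order (R = Rz(yaw) Ry(pitch) Rx(roll)).
In Python, from cell import env gives the robot as it stands.
- The arm moves only by the tool send_rows, never from a script. Its argument "plan" is a list of rows, each a list of 7 numbers: the finger opening in mm, from 0 to 87, then the shift along the tool's x, y, z in mm, then the turn, a rotation vector about the tool's x, y, z in rad. A call has 1 to 12 rows; each row shifts and turns the commanded pose from where the row before left it, along the tool's axes as they then stand; what a row does not reach is not made up. A row lasts 1/10 s, in which the tool goes at most 50 mm and 8.59 degrees, less where a joint would pass 70% of its speed; a pose out of reach is approached as far as the arm can. A call is refused whole if a number of a shift passes 50 or a number of a turn 0.15, either way. A call with a gripper value outside its range is refused whole. The fingers move at their own pace and stop on an object; "grip_force" is the grip in N (left out, the last holds). Time passes only in rows, so rows that do not move let the fingers close. It gives the time, the measured TCP pose, the force and the opening at its end, in the units of the state.
- env.get_obs(): the state, without advancing time (a new reading comes with each control period).
- env.read_camera(name): name is "scene" or "top" or "wrist"; returns the picture (480x640x3 uint8, red, green, blue); there is no depth.
- env.get_calibration(name): a dict with "fx", "fy", "cx", "cy" (pixels), "extrinsics" (4x4, takes a point from camera to world coordinates). Camera axes: x right, y down, z forward; pixel columns grow to the right and rows downward; lengths in m; the calibration is good to about 2 mm. A picture is of the moment at which its call begins: read the wrist's pose just before it. get_calibration takes no time and is no camera call; for the wrist camera it gives the pose at the moment of the call.
- env.sign_off(): hands the job in, once; it reports no verdict.
Trained networks look in the newest picture that a camera, given by its name, has taken for a name from the list of things; names that differ only in an ending like _2 or _b are one class to them, and where a whole thing is asked for, a point or a joint stands for the part that bears it (a point fixed in the world has none). Each returns a list of dicts, best first, with "confidence" (0 to 1); they miss things now and then, are a little off and sometimes report something else, mostly with a low value. They report only what shows in the picture. A call takes as long as a camera call. They do not tell look-alikes from the thing itself.
- env.regions_of(camera, query): "region" (480x640 bool, what is visible of it) and "rect" ([left, top, right, bottom] in pixels, round what is visible of it).
The state is a dict: "time_s": time; "qpos": joint angles; "joint_velocities": joint speeds; "effort": joint torques, N m; "tool_pos": TCP position; "tool_rot": TCP orientation; "force": force on the tool from outside, world axes, zero at the start; "wrist_torque": the same for the moment, N m; "grip_width": finger opening in m.
Only numpy, scipy, OpenCV 4.12 (cv2) and the standard library are available. Lean on these libraries where they do the work, as an engineer would, in place of code of your own. Each camera call takes 0.05 s, during which the arm holds its last target. There are 200 camera calls.

TASK

Push the four leaning aluminium plates upright and together against the backstop of the fixture, reaching in under the lens head without bumping it. Then take the mallet from its rubber pad and, with several separate taps on the wedge's wide end, drive the wedge sideways until it stops advancing and holds the plates tight; never push the wedge with the fingers. Finally lay the mallet back on its pad, setting it down before letting go, and leave everything else where it is.

Things in the scene. Friction and masses are not known exactly. Their poses are not given: they have to be found in the camera images.
- fixture: Fixed wedge-clamp fixture with a lens head. Black base plate 150 mm wide (y), x = -85 to 128, 20 mm thick (floor z = 20). Origin on the table; x points from the wedge side (robot side) to the backstop, z up. 'Fixture' positions below are in this frame, mm. Upright and packed, the plates fill x = 5 to 45, y -45 to 45. Low side stop (top z = 50) at y = 51 to 61.
- backstop (a point): Foot of the aluminium backstop's face, at fixture x = 45, y = 0, z = 20: an upright wall facing fixture -x, y = -58 to 58, top at z = 75.
- fence (a point): Middle of the fixed slanted fence behind the wedge, fixture x = -41, y = 2; fence 14 mm thick, 160 mm long, top at z = 50; its -x side runs from x = -75 at y = -73 to x = -22 at y = 78.
- column (a point): Centre of the white square column (28 x 30 mm, top at z = 320) at fixture x = 112, y = 50 that carries the lens head.
- lens: Black lens head fixed over the plates: disc of 64 mm diameter, centre at fixture x = 22, y = 0, underside 185 mm above the table, narrower barrel above. A gripper pointing straight down at the plates hits it: reach under it with the tool tilted about 35 degrees, fingers pointing down and towards fixture +x. Same origin and axes as the fixture.
- plate1: Loose aluminium plate 1 of 4 (1 next to the backstop, 4 next to the wedge), 10 mm thick (x) x 90 wide (y) x 62 tall (z), 150 g. Origin: centre of its lower edge face. At the start the row leans 12 to 17 degrees, tops towards fixture -x, resting on the wedge's upper edge. Upright, z is vertical and it stands by itself.
- plate2: Loose aluminium plate 2 of 4 (1 next to the backstop, 4 next to the wedge), 10 mm thick (x) x 90 wide (y) x 62 tall (z), 150 g. Origin: centre of its lower edge face. At the start the row leans 12 to 17 degrees, tops towards fixture -x, resting on the wedge's upper edge. Upright, z is vertical and it stands by itself.
- plate3: Loose aluminium plate 3 of 4 (1 next to the backstop, 4 next to the wedge), 10 mm thick (x) x 90 wide (y) x 62 tall (z), 150 g. Origin: centre of its lower edge face. At the start the row leans 12 to 17 degrees, tops towards fixture -x, resting on the wedge's upper edge. Upright, z is vertical and it stands by itself.
- plate4: Loose aluminium plate 4 of 4 (1 next to the backstop, 4 next to the wedge), 10 mm thick (x) x 90 wide (y) x 62 tall (z), 150 g. Origin: centre of its lower edge face. At the start the row leans 12 to 17 degrees, tops towards fixture -x, resting on the wedge's upper edge. Upright, z is vertical and it stands by itself.
- wedge (a joint): How far the wooden wedge is driven, m; starts at 0 to 0.005. Slides along fixture direction (0.330, 0.944, 0): sideways, closing on plate 4 by 0.33 mm per mm. Friction about 4 N plus 25 N per m/s; it stays where left. It meets the upright packed plates at about 0.039 and stops advancing near 0.040; firm taps (10 to 25 N) there leave it tight, held by friction.
- wedge_butt (a point): Centre of the wedge's wide end, the flat upright face to strike: 72 mm wide (fixture x) x 36 high, facing fixture -y, 38 mm above the table; at joint 0 at fixture x = -44, y = -130 (55 mm outside the base plate). Moves with the wedge, which is 165 mm long (y), z = 20 to 56, and 14 mm thick at its nose.
- mallet: Small mallet, about 320 g: head a cylinder 30 mm diameter x 70 mm long along its y, white nylon faces; black handle 22 mm wide (y) x 28 high along its -x, x = -10 to -170 mm. Origin: underside, below the head's centre; head axis 15 mm above. Starts flat on its pad, head away from the robot. Grip the handle from above about 50 mm behind the head's centre.
- mallet_head (a point): Centre of the mallet's head; the striking faces are 35 mm to either side along the mallet's y.
- mallet_tail (a point): End part of the mallet's handle, 165 mm behind the head's centre.
- pad: Fixed mid-grey rubber pad, the mallet's place, 260 (x) x 160 (y) x 4 mm, flat on the table, left or right of the fixture. Origin: centre of its underside.
- tray: Fixed grey open tray 200 (x) x 140 (y) x 35 mm high, on the other side from the pad, holding a screwdriver and a ring gauge; leave alone. Origin: centre of its underside.
- driver: Loose screwdriver about 150 mm long in the tray: bystander.
- ringgauge: Loose steel ring, 44 mm diameter, 14 mm high, in the tray: bystander. Origin: centre of its underside.
- board: Loose green circuit board 100 x 70 mm, 12 mm high, far right: bystander. Origin: centre of its underside.
- loupe: Loose black loupe, cylinder 40 mm diameter, 35 mm high, left of the fixture: bystander. Origin: centre of its underside.
- gauge: Loose steel gauge block 35 x 12 x 30 mm high, left in front of the fixture: bystander. Origin: centre of its underside.
- spare: Loose spare aluminium plate lying flat, 62 x 90 x 10 mm, between robot and fixture: bystander, not part of the row. Origin: centre of its underside.
- cleaner: Loose white bottle, 44 mm diameter, 110 mm tall, far right: bystander. Origin: centre of its underside.
Things that resemble listed ones, but are neither listed nor needed, are in the scene too. Leave any yellow look-alike of the plate2 alone.

How it is judged (in metres and radians):
On the way, in this order (a step that is already met when the one before it is completed fails the run):
1. the four plates stand upright, packed against the backstop, and the robot no longer touches them, while the wedge is still loose (angle between each of plate1, plate2, plate3, plate4's own z axis and vertical below 0.05 rad and x of plate4 in the frame of fixture above 0.0065 m and contact force between the fingers and plate4 below 0.1 N and value of joint wedge below 0.009 m), for 0.2 s.
2. the mallet is lifted off its pad, in the fingers (z of mallet in the frame of pad above 0.014 m and contact force between the fingers and mallet above 1 N), for 0.1 s.
3. after a first tap or taps the wedge is part of the way in and at rest, with the mallet drawn back from it (value of joint wedge between 0.01 and 0.033 m and velocity of joint wedge below 0.01 m/s and contact force between mallet and wedge below 0.1 N and contact force between the fingers and mallet above 1 N), for 0.1 s.
4. the wedge is tight against the upright plates with the mallet drawn back from it (angle between each of plate1, plate2, plate3, plate4's own z axis and vertical below 0.05 rad and value of joint wedge above 0.037 m and contact force between wedge and plate4 above 4 N and contact force between mallet and wedge below 0.1 N and contact force between the fingers and mallet above 1 N), for 0.2 s.
5. the mallet is set down on its pad while still held (x of mallet_head in the frame of pad between -0.13 and 0.13 m and y of mallet_head in the frame of pad between -0.08 and 0.08 m and x of mallet_tail in the frame of pad between -0.13 and 0.13 m and y of mallet_tail in the frame of pad between -0.08 and 0.08 m and z of mallet in the frame of pad below 0.01 m and contact force between the fingers and mallet above 1 N), for 0.05 s.
At the end, for the whole second after the job is handed in: Four plates upright within 3 degrees, packed against the backstop (plate 4 origin beyond fixture x = 6.5 mm); wedge beyond 0.037 and pressing plate 4 with over 4 N; mallet flat, released, at rest on its pad, head centre and handle end (sites) both over the pad (angle between each of plate1, plate2, plate3, plate4's own z axis and vertical below 0.05 rad and x of plate4 in the frame of fixture above 0.0065 m and value of joint wedge above 0.037 m and contact force between wedge and plate4 above 4 N and x of mallet_head in the frame of pad between -0.13 and 0.13 m and y of mallet_head in the frame of pad between -0.08 and 0.08 m and x of mallet_tail in the frame of pad between -0.13 and 0.13 m and y of mallet_tail in the frame of pad between -0.08 and 0.08 m and z of mallet in the frame of pad below 0.01 m and angle between mallet's own z axis and vertical below 0.15 rad and linear speed of mallet below 0.02 m/s and contact force between the fingers and mallet below 0.1 N); the robot touches nothing.
It fails at once if the arm, fingers or mallet bump the lens head (contact force between any of the arm, the fingers, mallet and lens above 2 N).
It fails at once if the arm or fingers touch the wedge (contact force between any of the arm, the fingers and wedge above 1 N).
It fails at once if a bystander is moved by more than 20 mm (distance of any of driver, ringgauge, board, loupe, gauge, spare, cleaner from where it was at the start of the episode above 0.02 m).
It also fails if it takes over 67 s, if anything falls off the work surface, if the arm or the gripper's body presses on something with over 40 N, if the wrist force passes 120 N, or if a joint passes its speed limit or range.

## Working session

There is one attempt and no reset: what is moved stays moved. The work goes in short steps, Python scripts to look and compute and a tool call to move; the robot and the scene stay as the last step left them, time stands still between calls to the robot, and variables do not carry over. Pictures are saved under pics/ and viewed, about 8 in all and at most 12, crops included, and the job is handed in when it is done.

Besides the shell and the picture viewer there is one more tool, called after "Call:" in YAML: its name, and indented under it one key for each argument. send_rows: Moves the arm, as the interface text tells. Its arguments: {"type":"object","properties":{"plan":{"type":"array"},"grip_force":{"type":"number"}},"required":["plan"]}

```bash
mkdir -p pics; ls
python3 - <<'E'
from cell import env
import cv2,numpy as np
np.set_printoptions(precision=3,suppress=True)
print(env.get_obs(), env.grip_point_offset)
for c in ["scene","top"]:
    im=env.read_camera(c); cv2.imwrite(f"pics/{c}0.png",im[:,:,::-1])
    k=env.get_calibration(c); print(c,k)
    for q in ["fixture","column","wedge","mallet","pad","tray","plate1","plate4","lens","spare","gauge","loupe"]:
        r=env.regions_of(c,q)
        print(q,[(round(d["confidence"],2),[int(v) for v in d["rect"]],[int(a.mean()) for a in np.nonzero(d["region"])[::-1]]) for d in r[:3]])
E
```

```text
pics
{'time_s': 0.0, 'qpos': array([-66.628,  18.44 ,  -4.016,  83.175,   1.295,  78.541,  -3.261]), 'joint_velocities': array([ 0.068,  0.004, -0.014,  0.004, -0.043, -0.087,  0.016]), 'effort': array([  0.001, -49.13 ,  -0.404, -31.252,  -0.064,   0.044,   0.   ]), 'tool_pos': array([0.249, 0.6  , 0.221]), 'tool_rot': array([-179.889,    0.006,  157.437]), 'force': array([-0.474, -0.073, -0.249]), 'wrist_torque': array([-0.03 ,  0.001,  0.013]), 'grip_width': 0.08691566073821749} 0.0187
scene {'fx': 573.715227167447, 'fy': 573.715227167447, 'cx': 312.51471258725974, 'cy': 237.98975250690899, 'extrinsics': array([[ 0.61 ,  0.57 , -0.551,  1.25 ],
       [ 0.792, -0.421,  0.442, -0.534],
       [ 0.02 , -0.706, -0.708,  1.043],
       [ 0.   ,  0.   ,  0.   ,  1.   ]])}
fixture [(0.55, [253, 200, 395, 362], [334, 288])]
column [(0.97, [253, 205, 393, 362], [334, 288]), (0.3, [257, 283, 314, 318], [280, 299])]
wedge [(0.9, [254, 285, 311, 317], [280, 298]), (0.4, [304, 278, 339, 290], [321, 282])]
mallet [(0.96, [364, 179, 423, 224], [395, 202]), (0.72, [255, 282, 308, 318], [280, 298
[... 1199 characters left out ...]
, 341], [181, 288]), (0.3, [218, 183, 235, 200], [223, 190])]
tray [(0.62, [451, 226, 515, 310], [483, 268]), (0.22, [320, 225, 382, 261], [357, 239])]
plate1 [(0.63, [312, 220, 351, 228], [332, 223]), (0.59, [245, 204, 282, 241], [262, 221]), (0.58, [445, 184, 463, 206], [455, 194])]
plate4 [(0.63, [312, 220, 351, 228], [332, 223]), (0.59, [245, 204, 282, 241], [262, 221]), (0.58, [445, 184, 463, 206], [455, 194])]
lens [(0.79, [314, 153, 348, 223], [330, 189]), (0.72, [171, 251, 200, 327], [188, 283]), (0.64, [297, 141, 383, 263], [336, 212])]
spare [(0.69, [310, 220, 351, 226], [331, 223]), (0.68, [298, 290, 339, 316], [318, 302])]
gauge [(0.55, [241, 288, 252, 304], [246, 296])]
loupe []
```

Run:
```python
import cv2
a=cv2.imread("pics/top0.png")[120:360,130:530]; cv2.imwrite("pics/t1.png",cv2.resize(a,(800,480),interpolation=cv2.INTER_CUBIC))
a=cv2.imread("pics/scene0.png")[150:420,90:490]; cv2.imwrite("pics/s1.png",cv2.resize(a,(800,540),interpolation=cv2.INTER_CUBIC))
```

```text
(no output)
```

View pics/t1.png

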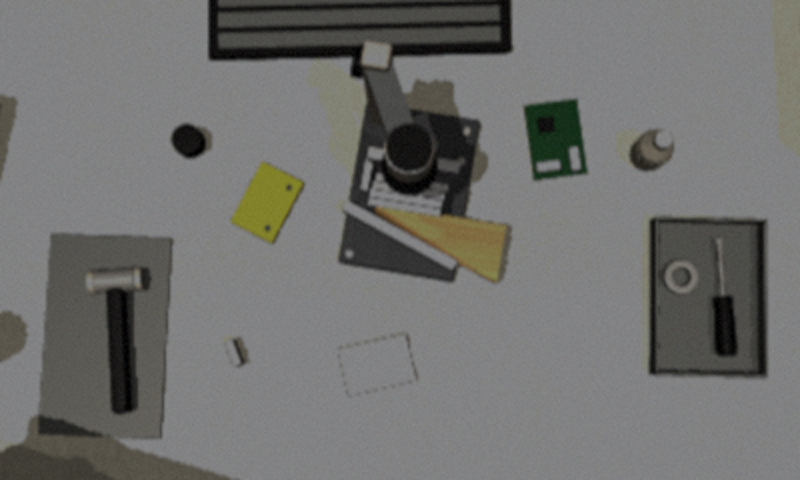

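View pics/s1.png

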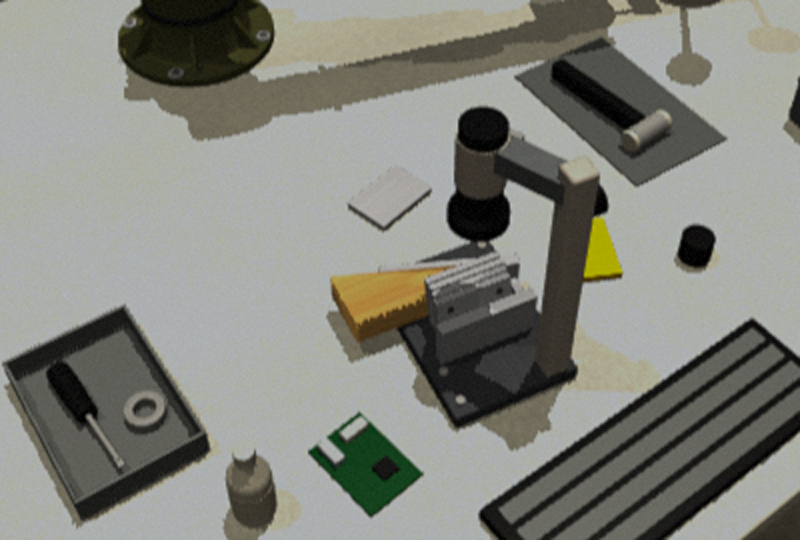

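The top view shows the fixture at crop px (410,190), the wedge butt to its right at (505,250), and the mallet on the pad at left, with its head at (115,281). The scene view confirms this: the plates lean towards the wedge, and the column is at (578,170).

```bash
cat > h.py <<'E'
import numpy as np
from scipy.optimize import least_squares
from scipy.spatial.transform import Rotation as R
np.set_printoptions(precision=4,suppress=True)
def proj(k,P):
    P=np.atleast_2d(P);E=np.linalg.inv(k["extrinsics"]);c=P@E[:3,:3].T+E[:3,3]
    return np.c_[k["fx"]*c[:,0]/c[:,2]+k["cx"],k["fy"]*c[:,1]/c[:,2]+k["cy"]]
def back(k,uv,z):
    d=np.array([(uv[0]-k["cx"])/k["fx"],(uv[1]-k["cy"])/k["fy"],1]);E=k["extrinsics"]
    d=E[:3,:3]@d;o=E[:3,3];return o+d*(z-o[2])/d[2]
def fix2w(f,P):
    P=np.atleast_2d(np.array(P,float))/1000;c,s=np.cos(f[2]),np.sin(f[2])
    return np.c_[f[0]+c*P[:,0]-s*P[:,1],f[1]+s*P[:,0]+c*P[:,1],P[:,2]]
E
python3 - <<'E'
from cell import env
from h import *
kt,ks=env.get_calibration("top"),env.get_calibration("scene")
T=lambda u,v:(130+u/2,120+v/2); S=lambda u,v:(90+u/2,150+v/2)
D=[(kt,T(339,263),(-85,75,20),0),(kt,T(455,281),(-85,-75,20),0),(kt,T(480,121),(128,-75,20),0),(kt,T(376,54),(112,50,320),0),
(ks,S(459,426),(128,-75,0),0),(ks,S(577,371),(128,75,20),0),(ks,S(578,170),(112,50,320),0),
(kt,T(510,225),(-8,-130,56),1),(kt,T(499,282),(-80,-130,56),1),(ks,S(332,280),(-80,-130,56),1),(ks,S(358,315),(-8,-130,56),1)]
def res(p):
    o=[]
    for k,uv,P,w in D:
        P=np.array(P,float)+w*p[3]*np.array([.33,.944,0]); o.append((proj(k,fix2w(p,P))[0]-uv))
    return np.ravel(o)
r=least_squares(res,[.55,-.04,0,2],loss="soft_l1");print(r.x,np.degrees(r.x[2]));print(r.fun.reshape(-1,2).round(1).tolist())
print("butt",fix2w(r.x,[-44,-130,38]))
for n,uv,z in [("headL",T(86,281),.02),("headR",T(147,278),.02),("head",T(115,280),.034),("tail",T(122,411),.032),("padc",T(51,234),.004),("padc",T(172,239),.004),("padc",T(161,437),.004),("padc",T(39,434),.004),("gauge",T(235,350),.03),("loupe",T(187,140),.035),("yellow",T(267,202),.01),("spare",T(377,363),.01)]: print(n,back(kt,uv,z))
k=env.get_calibration("wrist");print(k)
o=env.get_obs();Rt=R.from_euler("xyz",o["tool_rot"],degrees=True).as_matrix();print(Rt.T@(k["extrinsics"][:3,3]-o["tool_pos"]));print(Rt.T@k["extrinsics"][:3,:3])
E
```

```text
[ 0.6324 -0.0094 -0.1827  4.071 ] -10.46612663979934
[[-0.0, -0.2], [-0.2, 0.3], [0.3, -0.7], [0.3, 0.2], [-2.1, 2.6], [0.6, -1.6], [0.5, -0.7], [-1.9, -0.3], [-0.9, -0.4], [-1.1, -1.3], [-0.9, 4.4]]
butt [[ 0.5656 -0.1292  0.038 ]]
headL [0.5452 0.4063 0.02  ]
headR [0.5475 0.3273 0.02  ]
head [0.5447 0.3651 0.034 ]
tail [0.3791 0.3555 0.032 ]
padc [0.609  0.4577 0.004 ]
padc [0.5992 0.2984 0.004 ]
padc [0.3442 0.3122 0.004 ]
padc [0.3505 0.4698 0.004 ]
gauge [0.4532 0.2125 0.03  ]
loupe [0.7236 0.2727 0.035 ]
yellow [0.6444 0.1731 0.01  ]
spare [0.4337 0.0335 0.01  ]
{'fx': 331.310248345181, 'fy': 331.310248345181, 'cx': 320.290582268164, 'cy': 233.6386610530963, 'extrinsics': array([[ 0.383 ,  0.8875,  0.2562,  0.1792],
       [ 0.9237, -0.3678, -0.1069,  0.6295],
       [-0.0006,  0.2776, -0.9607,  0.3847],
       [ 0.    ,  0.    ,  0.    ,  1.    ]])}
[ 0.0761  0.0001 -0.1621]
[[ 0.0007 -0.9607 -0.2776]
 [ 1.      0.0009 -0.0006]
 [ 0.0008 -0.2776  0.9607]]
```

```bash
cat >> h.py <<'E'
FX=[0.6324,-0.0094,-0.1827]
def tilt(deg,yaw):  # fingers down and towards heading yaw(rad); tool x away from heading
    t=np.radians(deg);c,s=np.cos(yaw),np.sin(yaw)
    z=np.array([c*np.sin(t),s*np.sin(t),-np.cos(t)]);x=np.array([-c*np.cos(t),-s*np.cos(t),-np.sin(t)])
    return np.c_[x,np.cross(z,x),z]
def pose(o): return np.array(o["tool_pos"]),R.from_euler("xyz",o["tool_rot"],degrees=True).as_matrix()
def rows(p,Q,p2,Q2,n):
    w=R.from_matrix(Q.T@Q2).as_rotvec()/n;out=[]
    for i in range(n):
        Qi=Q@R.from_rotvec(w*i).as_matrix();d=Qi.T@(p2-p)/n*1000
        out.append(np.r_[d.round(0),w.round(3)])
    return np.array(out)
E
python3 - <<'E'
from cell import env
from h import *
p,Q=pose(env.get_obs())
p2=fix2w(FX,[-60,0,200])[0]; print(p2)
for r in rows(p,Q,p2,tilt(35,FX[2]),18): print(r.tolist())
E
```

```text
[0.5734 0.0015 0.2   ]
[-29.0, -24.0, 1.0, -0.004, -0.034, -0.011]
[-29.0, -24.0, 2.0, -0.004, -0.034, -0.011]
[-29.0, -24.0, 3.0, -0.004, -0.034, -0.011]
[-28.0, -25.0, 4.0, -0.004, -0.034, -0.011]
[-28.0, -25.0, 5.0, -0.004, -0.034, -0.011]
[-27.0, -25.0, 6.0, -0.004, -0.034, -0.011]
[-27.0, -26.0, 6.0, -0.004, -0.034, -0.011]
[-26.0, -26.0, 7.0, -0.004, -0.034, -0.011]
[-26.0, -26.0, 8.0, -0.004, -0.034, -0.011]
[-25.0, -27.0, 9.0, -0.004, -0.034, -0.011]
[-25.0, -27.0, 10.0, -0.004, -0.034, -0.011]
[-24.0, -27.0, 10.0, -0.004, -0.034, -0.011]
[-23.0, -28.0, 11.0, -0.004, -0.034, -0.011]
[-23.0, -28.0, 12.0, -0.004, -0.034, -0.011]
[-22.0, -28.0, 12.0, -0.004, -0.034, -0.011]
[-21.0, -29.0, 13.0, -0.004, -0.034, -0.011]
[-20.0, -29.0, 14.0, -0.004, -0.034, -0.011]
[-20.0, -29.0, 14.0, -0.004, -0.034, -0.011]
```

Call:
send_rows:
  plan:
    - [50,-29,-24,1,-0.004,-0.034,-0.011]
    - [50,-29,-24,2,-0.004,-0.034,-0.011]
    - [50,-29,-24,3,-0.004,-0.034,-0.011]
    - [50,-28,-25,4,-0.004,-0.034,-0.011]
    - [50,-28,-25,5,-0.004,-0.034,-0.011]
    - [50,-27,-25,6,-0.004,-0.034,-0.011]
    - [50,-27,-26,6,-0.004,-0.034,-0.011]
    - [50,-26,-26,7,-0.004,-0.034,-0.011]
    - [50,-26,-26,8,-0.004,-0.034,-0.011]
    - [50,-25,-27,9,-0.004,-0.034,-0.011]
    - [50,-25,-27,10,-0.004,-0.034,-0.011]
    - [50,-24,-27,10,-0.004,-0.034,-0.011]

```text
time_s: 2.5
tool_pos: [0.4654, 0.2012, 0.2076]
tool_rot: [178.7, 23.6, 164.9]
force: [-0.4, -0.0, -0.1]
grip_width: 0.0498
```

Call:
send_rows:
  plan:
    - [50,-23,-28,11,-0.004,-0.034,-0.011]
    - [50,-23,-28,12,-0.004,-0.034,-0.011]
    - [50,-22,-28,12,-0.004,-0.034,-0.011]
    - [50,-21,-29,13,-0.004,-0.034,-0.011]
    - [50,-20,-29,14,-0.004,-0.034,-0.011]
    - [50,-20,-29,14,-0.004,-0.034,-0.011]
    - [50,0,0,0,0,0,0]
    - [50,0,0,0,0,0,0]

```text
time_s: 3.3
tool_pos: [0.5723, 0.0016, 0.1988]
tool_rot: [179.3, 35.2, 168.8]
force: [-0.5, -0.1, -0.9]
grip_width: 0.0499
```

Run:
```python
from cell import env
from h import *
import cv2
o=env.get_obs();print(o["time_s"],o["tool_pos"],o["tool_rot"],o["qpos"],o["force"])
k=env.get_calibration("wrist");im=env.read_camera("wrist")[:,:,::-1].copy()
# overlay predicted points
for P in [(-85,75,20),(-85,-75,20),(45,58,75),(45,-58,75),(-22,78,50),(-75,-73,50),(-8,-130,56),(-80,-130,56),(-10,0,185),(61,51,50)]:
    if P[1]==-130: P=(P[0]+1.3,P[1]+3.8,P[2])
    u=proj(k,fix2w(FX,P))[0]; cv2.circle(im,(int(u[0]),int(u[1])),3,(0,0,255),1); print(P,u.round(0))
cv2.imwrite("pics/w1.png",im)
p,Q=pose(o)
p2=fix2w(FX,[-30,0,68])[0]
for r in rows(p,Q,p2,tilt(35,FX[2]),6): print(r.tolist())
```

```text
3.3 [0.5723 0.0016 0.1988] [179.331   35.2173 168.8009] [-37.8133 -15.9327  24.1182 127.4909  32.4347  37.9522  45.6466] [-0.458  -0.0579 -0.8849]
(-85, 75, 20) [410.  78.]
(-85, -75, 20) [226.  79.]
(45, 58, 75) [377. 231.]
(45, -58, 75) [263. 232.]
(-22, 78, 50) [405. 163.]
(-75, -73, 50) [225. 111.]
(-6.7, -126.2, 56) [184. 182.]
(-78.7, -126.2, 56) [153. 111.]
(-10, 0, 185) [320. 306.]
(61, 51, 50) [366. 223.]
[8.0, -0.0, 21.0, 0.001, 0.001, -0.002]
[8.0, -0.0, 21.0, 0.001, 0.001, -0.002]
[8.0, -0.0, 21.0, 0.001, 0.001, -0.002]
[8.0, -0.0, 21.0, 0.001, 0.001, -0.002]
[8.0, -0.0, 21.0, 0.001, 0.001, -0.002]
[8.0, -0.0, 21.0, 0.001, 0.001, -0.002]
```

View pics/w1.png

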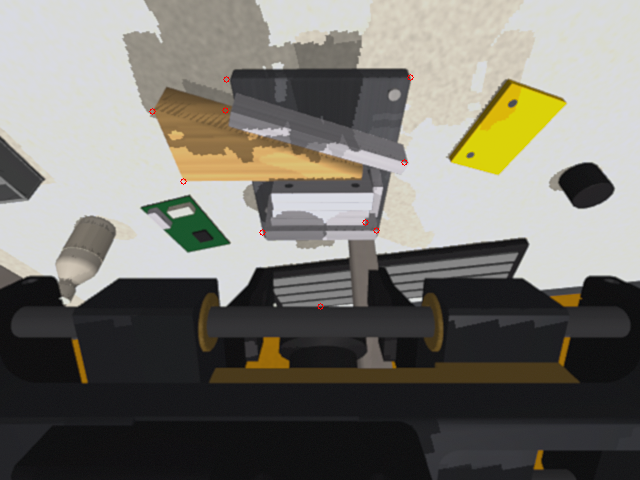

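The red overlay of predicted fixture points lands on the wedge's top corners at (152,112) and (184,181), on the base and on the backstop to within 1–2 px. The fixture pose is good, and the plates lie at about (320,205).

Call:
send_rows:
  plan:
    - [50,8,0,21,0.001,0.001,-0.002]
    - [50,8,0,21,0.001,0.001,-0.002]
    - [50,8,0,21,0.001,0.001,-0.002]
    - [50,8,0,21,0.001,0.001,-0.002]
    - [50,8,0,21,0.001,0.001,-0.002]
    - [50,8,0,21,0.001,0.001,-0.002]
    - [50,0,0,0,0,0,0]
    - [50,0,0,0,0,0,0]

```text
time_s: 4.15
tool_pos: [0.6051, -0.0021, 0.0682]
tool_rot: [-179.7, 34.9, 169.9]
force: [-0.3, -1.2, 0.9]
grip_width: 0.05
```

```bash
cat >> h.py <<'E'
def w2fix(f,p):
    c,s=np.cos(f[2]),np.sin(f[2]);d=np.array(p)[:2]-f[:2];return np.array([c*d[0]+s*d[1],-s*d[0]+c*d[1],p[2]])*1000
E
python3 - <<'E'
from cell import env
from h import *
o=env.get_obs();print(o["tool_pos"],o["tool_rot"],o["qpos"],o["force"]);p,Q=pose(o);print("fix",w2fix(FX,p))
p2=fix2w(FX,[-3,0,68])[0]
for r in rows(p,Q,p2,tilt(35,FX[2]),9): print(r.tolist())
print("1mm fix x",Q.T@(fix2w(FX,[1000,0,0])[0]-fix2w(FX,[0,0,0])[0]))
E
```

```text
[ 0.6051 -0.0021  0.0682] [-179.7356   34.8706  169.9298] [-36.1969   1.8374  27.6905 130.8848  35.8235  17.3335  39.5147] [-0.3265 -1.2014  0.8811]
fix [-28.1739   2.2357  68.1959]
[-2.0, -0.0, 2.0, -0.0, -0.0, 0.001]
[-2.0, -0.0, 2.0, -0.0, -0.0, 0.001]
[-2.0, -0.0, 2.0, -0.0, -0.0, 0.001]
[-2.0, -0.0, 2.0, -0.0, -0.0, 0.001]
[-2.0, -0.0, 2.0, -0.0, -0.0, 0.001]
[-2.0, -0.0, 2.0, -0.0, -0.0, 0.001]
[-2.0, -0.0, 2.0, -0.0, -0.0, 0.001]
[-2.0, -0.0, 2.0, -0.0, -0.0, 0.001]
[-2.0, -0.0, 2.0, -0.0, -0.0, 0.001]
1mm fix x [-0.8204 -0.0043  0.5717]
```

Call:
send_rows:
  plan:
    - [50,-2.5,0,1.7,0,0,0]
    - [50,-2.5,0,1.7,0,0,0]
    - [50,-2.5,0,1.7,0,0,0]
    - [50,-2.5,0,1.7,0,0,0]
    - [50,-2.5,0,1.7,0,0,0]
    - [50,-2.5,0,1.7,0,0,0]
    - [50,-1.6,0,1.15,0,0,0]
    - [50,-1.6,0,1.15,0,0,0]
    - [50,0,0,0,0,0,0]

```text
time_s: 5.05
tool_pos: [0.627, -0.0073, 0.0682]
tool_rot: [-179.8, 34.9, 169.8]
force: [-0.7, 0.9, 0.8]
grip_width: 0.0497
```

Run:
```python
from cell import env
from h import *
import cv2
o=env.get_obs();print(o["tool_rot"],o["force"]);p,Q=pose(o);print("fix",w2fix(FX,p), "forcefix",np.dot(o["force"][:2],[np.cos(FX[2]),np.sin(FX[2])]))
w=env.read_camera("wrist")[120:300,200:440,::-1];s=env.read_camera("scene")[255:345,275:395,::-1]
cv2.imwrite("pics/c1.png",np.hstack([cv2.resize(w,(400,300)),cv2.resize(s,(400,300),interpolation=cv2.INTER_CUBIC)]))
```

```text
[-179.7629   34.8944  169.8003] [-0.7498  0.8986  0.793 ]
fix [-5.6684  1.0555 68.2   ] forcefix -0.9006127339704715
```

View pics/c1.png

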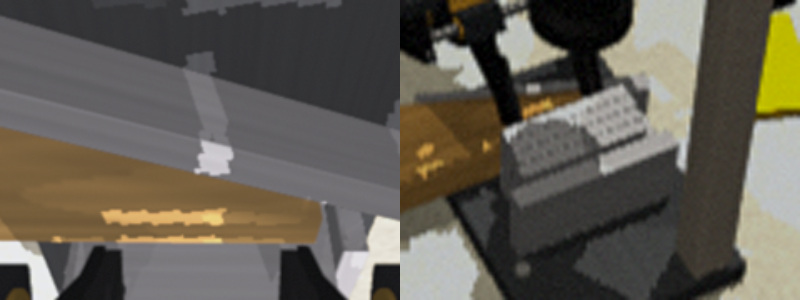

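The fingers are at the plates and the row still leans a little, so I continue pushing.

Call:
send_rows:
  plan:
    - [50,-1.6,0,1.15,0,0,0]
    - [50,-1.6,0,1.15,0,0,0]
    - [50,0,0,0,0,0,0]
    - [50,0,0,0,0,0,0]

```text
time_s: 5.55
tool_pos: [0.6293, -0.0078, 0.0675]
tool_rot: [-179.7, 34.7, 169.8]
force: [-11.1, 2.2, 9.3]
grip_width: 0.0501
```

Call:
send_rows:
  plan:
    - [50,-1.6,0,1.15,0,0,0]
    - [50,0,0,0,0,0,0]
    - [50,0,0,0,0,0,0]

```text
time_s: 5.85
tool_pos: [0.6298, -0.0078, 0.067]
tool_rot: [-179.7, 34.6, 169.8]
force: [-23.6, 3.4, 19.3]
grip_width: 0.05
```

Call:
send_rows:
  plan:
    - [50,-0.8,0,0.6,0,0,0]
    - [50,0,0,0,0,0,0]
    - [50,1.6,0,-1.15,0,0,0]
    - [50,4,0,-3,0,0,0]
    - [50,8,0,-6,0,0,0]
    - [50,16,0,-11,0,0,0]
    - [50,0,0,-30,0,0,0]
    - [50,0,0,-30,0,0,0]
    - [50,0,0,-10,0,0,0]
    - [50,0,0,0,0,0,0]

```text
time_s: 6.85
tool_pos: [0.5594, 0.0062, 0.1278]
tool_rot: [-180.0, 35.1, 169.7]
force: [-0.1, 0.0, 0.1]
grip_width: 0.0497
```

Run:
```python
from cell import env
from h import *
import cv2
o=env.get_obs();p,Q=pose(o);print("fix",w2fix(FX,p),o["force"],o["qpos"])
k=env.get_calibration("wrist");ks=env.get_calibration("scene")
w=env.read_camera("wrist")[:,:,::-1].copy();s=env.read_camera("scene")[:,:,::-1].copy()
def draw(im,k,sc,off):
    im=cv2.resize(im,None,fx=sc,fy=sc,interpolation=cv2.INTER_CUBIC)
    for P in [(5,45,82),(5,-45,82),(45,45,82),(45,-45,82),(45,58,75),(45,-58,75)]:
        u=(proj(k,fix2w(FX,P))[0]-off)*sc;cv2.circle(im,(int(u[0]),int(u[1])),4,(0,0,255),1)
    return im
a=draw(w[120:300,200:440],k,5/3,[200,120]);b=draw(s[255:345,275:395],ks,10/3,[275,255])
cv2.imwrite("pics/c2.png",np.hstack([a,b]))
```

```text
fix [-74.637    2.0959 127.7954] [-0.132   0.0336  0.1255] [-38.6451 -11.7489  25.3244 133.4879  38.5008  29.3269  38.0276]
```

View pics/c2.png

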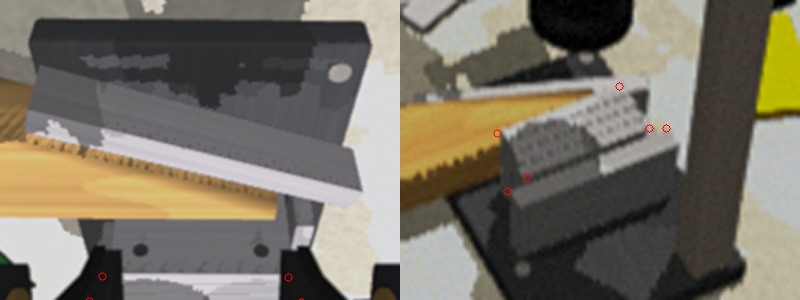

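The right panel shows the row upright against the backstop. In the left panel plate 4's top edge is at row 274, where 276 was predicted for x = 5 mm, so it is packed. Next is the mallet.

Run:
```python
from cell import env
from h import *
p,Q=pose(env.get_obs())
p2=np.array([.502,.364,.15])
for r in rows(p,Q,p2,tilt(0,np.radians(2.5)),12): print(r.tolist())
```

```text
[7.0, 29.0, -7.0, -0.006, 0.051, -0.018]
[7.0, 29.0, -7.0, -0.006, 0.051, -0.018]
[7.0, 29.0, -6.0, -0.006, 0.051, -0.018]
[6.0, 29.0, -6.0, -0.006, 0.051, -0.018]
[6.0, 29.0, -5.0, -0.006, 0.051, -0.018]
[6.0, 29.0, -5.0, -0.006, 0.051, -0.018]
[6.0, 29.0, -4.0, -0.006, 0.051, -0.018]
[5.0, 30.0, -4.0, -0.006, 0.051, -0.018]
[5.0, 30.0, -4.0, -0.006, 0.051, -0.018]
[5.0, 30.0, -3.0, -0.006, 0.051, -0.018]
[4.0, 30.0, -3.0, -0.006, 0.051, -0.018]
[4.0, 30.0, -2.0, -0.006, 0.051, -0.018]
```

Call:
send_rows:
  plan:
    - [60,7,29,-7,-0.006,0.051,-0.018]
    - [60,7,29,-7,-0.006,0.051,-0.018]
    - [60,7,29,-6,-0.006,0.051,-0.018]
    - [60,6,29,-6,-0.006,0.051,-0.018]
    - [60,6,29,-5,-0.006,0.051,-0.018]
    - [60,6,29,-5,-0.006,0.051,-0.018]
    - [60,6,29,-4,-0.006,0.051,-0.018]
    - [60,5,30,-4,-0.006,0.051,-0.018]
    - [60,5,30,-4,-0.006,0.051,-0.018]
    - [60,5,30,-3,-0.006,0.051,-0.018]
    - [60,4,30,-3,-0.006,0.051,-0.018]
    - [60,4,30,-2,-0.006,0.051,-0.018]

```text
time_s: 8.15
tool_pos: [0.5029, 0.3656, 0.1469]
tool_rot: [-179.9, -0.5, -177.5]
force: [0.0, 0.1, 0.2]
grip_width: 0.0602
```

Call:
send_rows:
  plan:
    - [60,0,0,0,0,0,0]
    - [60,0,0,0,0,0,0]

```text
time_s: 8.35
tool_pos: [0.5028, 0.3643, 0.1466]
tool_rot: [-179.9, -0.4, -177.5]
force: [0.3, -1.3, -0.1]
grip_width: 0.0598
```

Run:
```python
from cell import env
from h import *
import cv2
o=env.get_obs();print(o["time_s"],o["tool_pos"],o["tool_rot"])
k=env.get_calibration("wrist");im=env.read_camera("wrist")[:,:,::-1].copy()
r=env.regions_of("wrist","mallet")
for d in r[:2]: print(d["confidence"],d["rect"])
m=np.array([.545,.364,.0]);a=np.radians(2.5);ex=np.array([np.cos(a),np.sin(a),0]);ey=np.array([-ex[1],ex[0],0])
for x,y,z in [(0,35,19),(0,-35,19),(-20,11,32),(-20,-11,32),(-170,11,32),(-170,-11,32)]:
    P=m+(ex*x+ey*y+[0,0,z])/1000;u=proj(k,P)[0];print((x,y,z),u);cv2.circle(im,(int(u[0]),int(u[1])),3,(0,0,255),1)
cv2.imwrite("pics/w2.png",im)
```

```text
8.35 [0.5028 0.3643 0.1466] [-179.8699   -0.3987 -177.4904]
0.96 [283.2, 71.4, 359.6, 287.4]
(0, 35, 19) [355.6584 270.1064]
(0, -35, 19) [281.1149 269.9578]
(-20, 11, 32) [330.6602 254.4946]
(-20, -11, 32) [305.7999 254.4485]
(-170, 11, 32) [332.4895  68.4251]
(-170, -11, 32) [303.637   68.4183]
```

View pics/w2.png

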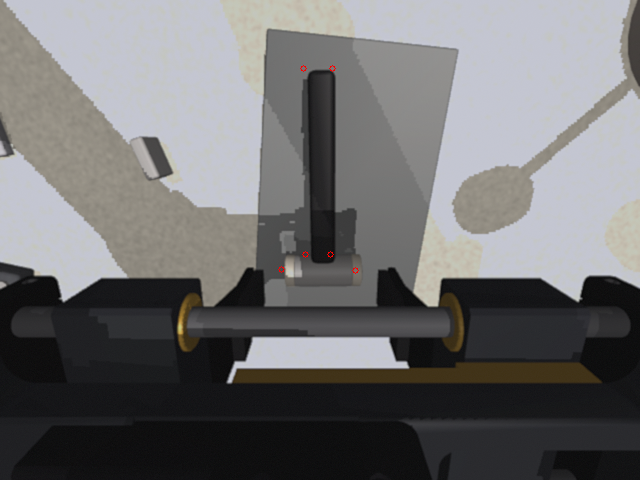

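The handle shows at px 308–335 and the head at 285–361, about 5 px right of my prediction. That is +2 to 4 mm in y, so I correct for it, descend and grip.

Call:
send_rows:
  plan:
    - [60,0,2,30,0,0,-0.01]
    - [60,0,0,30,0,0,0]
    - [60,0,0,30,0,0,0]
    - [60,0,0,25,0,0,0]
    - [60,0,0,15,0,0,0]
    - [60,0,0,6,0,0,0]
    - [60,0,0,0,0,0,0]

```text
time_s: 9.15
tool_pos: [0.5016, 0.3664, 0.013]
tool_rot: [180.0, -0.3, -176.9]
force: [0.9, -0.3, 0.4]
grip_width: 0.0602
```

Call:
send_rows:
  plan:
    - [10,0,0,0,0,0,0]
    - [10,0,0,0,0,0,0]
    - [10,0,0,0,0,0,0]
    - [10,0,0,0,0,0,0]
    - [10,0,0,0,0,0,0]
  grip_force: 60

```text
time_s: 9.65
tool_pos: [0.5018, 0.3671, 0.0136]
tool_rot: [179.9, -0.3, -176.9]
force: [0.1, 0.1, 0.4]
grip_width: 0.0281
```

Call:
send_rows:
  plan:
    - [10,0,0,0,0,0,0]
    - [10,0,0,0,0,0,0]
    - [10,0,0,0,0,0,0]

```text
time_s: 9.95
tool_pos: [0.5017, 0.3668, 0.0134]
tool_rot: [179.9, -0.3, -176.9]
force: [-0.2, -0.9, 1.6]
grip_width: 0.0216
```

Call:
send_rows:
  plan:
    - [10,0,0,-10,0,0,0]
    - [10,0,0,-20,0,0,0]
    - [10,0,0,-35,0,0,0]
    - [10,0,0,-35,0,0,0]
    - [10,0,0,0,0,0,0]
    - [10,0,0,0,0,0,0]

```text
time_s: 10.55
tool_pos: [0.5023, 0.3672, 0.114]
tool_rot: [179.9, -0.3, -176.9]
force: [-0.8, -0.0, -3.7]
grip_width: 0.0212
```

Run:
```python
from cell import env
from h import *
import cv2
o=env.get_obs();print(o["time_s"],o["tool_pos"],o["tool_rot"],o["force"],o["wrist_torque"])
p,Q=pose(o)
im=env.read_camera("wrist")[:,:,::-1].copy();cv2.imwrite("pics/w3.png",im)
# mallet head centre must be 42.. ahead; prestrike pose: head centre at fixture point
J=4.07
h=np.array([-44-10+.33*J,-130+.944*J-35-30])   # 30 mm short of contact
g=h-[43,0]
for z in (100,32):
    p2=fix2w(FX,[g[0],g[1],z])[0];print(p2)
p2=fix2w(FX,[g[0],g[1],110])[0]
for r in rows(p,Q,p2,tilt(0,FX[2]),14): print(r.tolist())
```

```text
10.55 [0.5023 0.3672 0.114 ] [ 179.8527   -0.2654 -176.9043] [-0.8085 -0.0446 -3.7268] [-0.0205  0.0882 -0.0128]
[ 0.5036 -0.18    0.1   ]
[ 0.5036 -0.18    0.032 ]
[2.0, -39.0, 0.0, 0.0, -0.0, 0.017]
[1.0, -39.0, 0.0, 0.0, -0.0, 0.017]
[1.0, -39.0, 0.0, 0.0, -0.0, 0.017]
[0.0, -39.0, 0.0, 0.0, -0.0, 0.017]
[-1.0, -39.0, 0.0, 0.0, -0.0, 0.017]
[-1.0, -39.0, 0.0, 0.0, -0.0, 0.017]
[-2.0, -39.0, 0.0, 0.0, -0.0, 0.017]
[-3.0, -39.0, 0.0, 0.0, -0.0, 0.017]
[-3.0, -39.0, 0.0, 0.0, -0.0, 0.017]
[-4.0, -39.0, 0.0, 0.0, -0.0, 0.017]
[-5.0, -39.0, 0.0, 0.0, -0.0, 0.017]
[-5.0, -39.0, 0.0, 0.0, -0.0, 0.017]
[-6.0, -39.0, 0.0, 0.0, -0.0, 0.017]
[-7.0, -39.0, 0.0, 0.0, -0.0, 0.017]
```

View pics/w3.png

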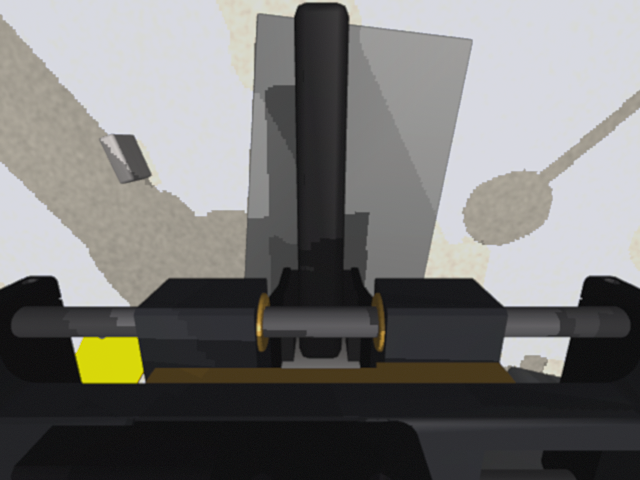

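The mallet is held and level, with the handle at columns 296–348. Next I carry it to the strike side at safe height.

Call:
send_rows:
  plan:
    - [10,2,-20,0,0,0,0.017]
    - [10,1,-39,0,0,0,0.017]
    - [10,1,-39,0,0,0,0.017]
    - [10,0,-39,0,0,0,0.017]
    - [10,-1,-39,0,0,0,0.017]
    - [10,-1,-39,0,0,0,0.017]
    - [10,-2,-39,0,0,0,0.017]
    - [10,-3,-39,0,0,0,0.017]
    - [10,-3,-39,0,0,0,0.017]
    - [10,-4,-39,0,0,0,0.017]
    - [10,-5,-39,0,0,0,0.017]
    - [10,-5,-39,0,0,0,0.017]

```text
time_s: 11.8
tool_pos: [0.5009, -0.0846, 0.1111]
tool_rot: [-180.0, -0.5, 171.4]
force: [-0.5, 1.2, -3.0]
grip_width: 0.0212
```

Call:
send_rows:
  plan:
    - [10,-6,-39,0,0,0,0.017]
    - [10,-7,-39,0,0,0,0.017]
    - [10,-3,-19,0,0,0,0]
    - [10,0,0,0,0,0,0]
    - [10,0,0,0,0,0,0]

```text
time_s: 12.3
tool_pos: [0.5014, -0.1811, 0.1112]
tool_rot: [180.0, -0.5, 169.4]
force: [0.5, 0.1, -2.8]
grip_width: 0.0213
```

Run:
```python
from cell import env
from h import *
import cv2
o=env.get_obs();print(o["time_s"],o["tool_pos"],o["tool_rot"],o["force"])
p,Q=pose(o);print(w2fix(FX,p))
J=4.07
h=np.array([-44-10+.33*J,-130+.944*J-35-30]);p2=fix2w(FX,[h[0]-43,h[1],32.5])[0]
for r in rows(p,Q,p2,tilt(0,FX[2]),4): print(r.tolist())
im=env.read_camera("top")[190:310,290:450,::-1];s=env.read_camera("scene")[240:345,210:350,::-1]
cv2.imwrite("pics/c4.png",np.hstack([cv2.resize(im,(400,300),interpolation=cv2.INTER_CUBIC),cv2.resize(s,(400,300),interpolation=cv2.INTER_CUBIC)]))
```

```text
12.3 [ 0.5014 -0.1811  0.1112] [179.9849  -0.5072 169.4118] [ 0.5075  0.0659 -2.7773]
[ -97.6413 -192.6105  111.1629]
[-1.0, 0.0, 20.0, 0.0, -0.002, -0.001]
[-1.0, 0.0, 20.0, 0.0, -0.002, -0.001]
[-1.0, 0.0, 20.0, 0.0, -0.002, -0.001]
[-1.0, 0.0, 20.0, 0.0, -0.002, -0.001]
```

View pics/c4.png

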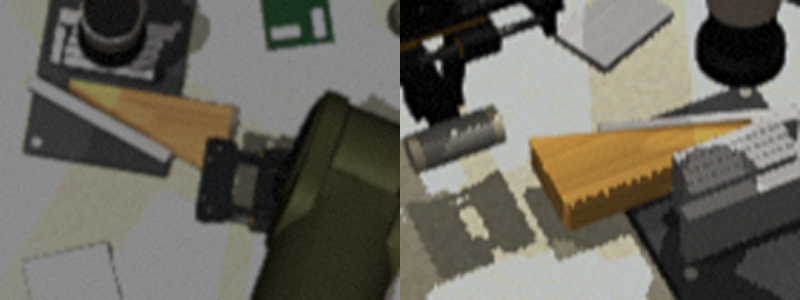

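The mallet head hangs about 30 mm short of the wedge butt, at the right height to lower. Next I lower it and give the first tap.

Call:
send_rows:
  plan:
    - [10,0,0,20,0,0,0]
    - [10,0,0,20,0,0,0]
    - [10,0,0,20,0,0,0]
    - [10,-2,0,18.5,0,-0.008,0]
    - [10,0,10,0,0,0,0]
    - [10,0,10,0,0,0,0]
    - [10,0,0,0,0,0,0]

```text
time_s: 13.1
tool_pos: [0.5093, -0.159, 0.035]
tool_rot: [179.9, 0.2, 169.7]
force: [0.7, -0.3, -2.5]
grip_width: 0.0217
```

Call:
send_rows:
  plan:
    - [10,-2.3,6.6,0,0,0,0]
    - [10,-2.3,6.6,0,0,0,0]
    - [10,-2.3,6.6,0,0,0,0]

```text
time_s: 13.4
tool_pos: [0.5181, -0.1455, 0.0348]
tool_rot: [-179.9, 0.2, 169.4]
force: [-2.7, -5.3, -0.1]
grip_width: 0.0215
```

Call:
send_rows:
  plan:
    - [10,-2,5.7,0,0,0,0]

```text
time_s: 13.5
tool_pos: [0.521, -0.1406, 0.0347]
tool_rot: [-179.9, 0.1, 169.4]
force: [-2.6, -4.4, -0.7]
grip_width: 0.0215
```

Call:
send_rows:
  plan:
    - [10,0,-10,0,0,0,0]
    - [10,0,-10,0,0,0,0]
    - [10,0,0,0,0,0,0]
    - [10,0,0,0,0,0,0]
    - [10,0,0,0,0,0,0]

```text
time_s: 14.0
tool_pos: [0.5174, -0.1583, 0.0341]
tool_rot: [180.0, 0.1, 169.4]
force: [0.2, -0.2, -2.3]
grip_width: 0.0217
```

```bash
cat > j.py <<'E'
from cell import env
from h import *
import cv2
o=env.get_obs();p,Q=pose(o);print(o["time_s"],o["tool_rot"],"fix",w2fix(FX,p),"force",o["force"])
for c in ("top","scene"):
    k=env.get_calibration(c);im=env.read_camera(c)
    hsv=cv2.cvtColor(im,cv2.COLOR_RGB2HSV)
    m=cv2.inRange(hsv,(8,90,60),(24,255,255));n,l,st,ce=cv2.connectedComponentsWithStats(m)
    b=proj(k,fix2w(FX,[-30,-80,50]))[0]
    i=1+np.argmax(st[1:,4]);ys,xs=np.nonzero(l==i)
    # wedge top corner x=-8 side: extreme in direction butt -> sample
    print(c,st[i],"leftmost",xs.min(),ys[xs.argmin()],"bottom",ys.max(),xs[ys.argmax()],"right",xs.max(),ys[xs.argmax()])
    for J in (0,4,10,20,30,40):
        P=[[-8+.33*J,-130+.944*J,56],[-80+.33*J,-130+.944*J,56],[-8+.33*J,-130+.944*J,20]];print(J,proj(k,fix2w(FX,P)).round(1).tolist())
E
python3 j.py
```

```text
14.0 [179.9722   0.1178 169.4437] fix [ -85.9974 -167.2783   34.0628] force [ 0.2419 -0.1523 -2.3079]
top [313 220  65  30 849] leftmost 313 220 bottom 249 358 right 377 230
0 [[384.5, 233.0], [380.1, 261.4], [383.3, 234.7]]
4 [[383.1, 232.3], [378.7, 260.6], [381.9, 234.0]]
10 [[381.0, 231.1], [376.5, 259.5], [379.9, 232.9]]
20 [[377.4, 229.2], [373.0, 257.6], [376.4, 231.0]]
30 [[373.9, 227.3], [369.4, 255.7], [373.0, 229.2]]
40 [[370.4, 225.5], [365.9, 253.7], [369.5, 227.3]]
scene [  392     0   248   191 18816] leftmost 392 85 bottom 190 593 right 639 0
0 [[266.1, 312.1], [253.0, 288.9], [266.7, 322.2]]
4 [[268.0, 311.9], [254.8, 288.7], [268.6, 322.0]]
10 [[270.8, 311.6], [257.5, 288.5], [271.3, 321.7]]
20 [[275.4, 311.2], [262.0, 288.1], [275.8, 321.3]]
30 [[280.0, 310.7], [266.5, 287.6], [280.4, 320.8]]
40 [[284.7, 310.3], [271.0, 287.2], [284.9, 320.4]]
```

Call:
send_rows:
  plan:
    - [10,0,9,0,0,0,0]
    - [10,0,9,0,0,0,0]
    - [10,-1.7,5,0,0,0,0]
    - [10,-1.7,5,0,0,0,0]
    - [10,-1.7,5,0,0,0,0]
    - [10,0,0,0,0,0,0]

```text
time_s: 14.7
tool_pos: [0.5285, -0.1268, 0.0341]
tool_rot: [-180.0, 0.1, 169.5]
force: [-1.8, -1.6, -1.2]
grip_width: 0.0219
```

Call:
send_rows:
  plan:
    - [10,0,-8,0,0,0,0]
    - [10,0,-8,0,0,0,0]
    - [10,0,0,0,0,0,0]
    - [10,0,0,0,0,0,0]

```text
time_s: 15.1
tool_pos: [0.5256, -0.143, 0.0342]
tool_rot: [180.0, 0.1, 169.4]
force: [0.5, 0.4, -3.3]
grip_width: 0.0217
```

```bash
python3 j.py | head -2
python3 - <<'E'
from cell import env
from h import *
import cv2
s=env.read_camera("scene")[225:345,200:400,::-1];im=env.read_camera("top")[190:310,290:450,::-1]
cv2.imwrite("pics/c5.png",np.hstack([cv2.resize(im,(400,300),interpolation=cv2.INTER_CUBIC),cv2.resize(s,(400,240),interpolation=cv2.INTER_CUBIC)[:,:]  if 0 else cv2.resize(s,(400,300),interpolation=cv2.INTER_CUBIC)]))
E
```

```text
15.1 [179.9761   0.1407 169.3964] fix [ -80.7273 -150.757    34.2077] force [ 0.4714  0.4395 -3.3155]
top [307 217  66  29 838] leftmost 307 219 bottom 245 351 right 372 228
```

View pics/c5.png

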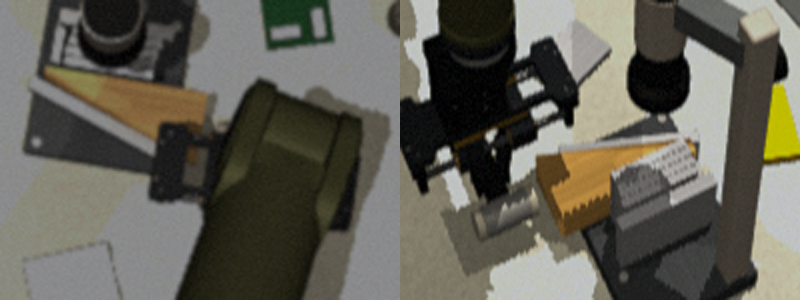

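The wedge is now driven to about 34 mm and the mallet is drawn back with a small gap at (540,205). Next are the final firm taps.

Call:
send_rows:
  plan:
    - [10,0,8,0,0,0,0]
    - [10,0,7,0,0,0,0]
    - [10,-1.2,3.5,0,0,0,0]
    - [10,-1.2,3.5,0,0,0,0]

```text
time_s: 15.7
tool_pos: [0.5311, -0.1225, 0.0341]
tool_rot: [-179.9, 0.0, 169.4]
force: [-3.9, -4.5, -0.2]
grip_width: 0.0218
```

Call:
send_rows:
  plan:
    - [10,-0.3,1,0,0,0,0]

```text
time_s: 15.8
tool_pos: [0.5316, -0.1217, 0.034]
tool_rot: [-179.9, 0.0, 169.4]
force: [-3.2, -4.2, -1.3]
grip_width: 0.0216
```

Call:
send_rows:
  plan:
    - [10,-0.5,1.5,0,0,0,0]
    - [10,0,0,0,0,0,0]

```text
time_s: 16.0
tool_pos: [0.5321, -0.1208, 0.034]
tool_rot: [-179.9, 0.0, 169.4]
force: [-3.8, -4.6, -0.7]
grip_width: 0.0213
```

Call:
send_rows:
  plan:
    - [10,-0.5,1.5,0,0,0,0]
    - [10,0,0,0,0,0,0]

```text
time_s: 16.2
tool_pos: [0.5328, -0.1197, 0.034]
tool_rot: [-179.9, 0.0, 169.4]
force: [-3.2, -5.1, -0.8]
grip_width: 0.0217
```

Call:
send_rows:
  plan:
    - [10,-0.5,1.5,0,0,0,0]
    - [10,0,0,0,0,0,0]

```text
time_s: 16.4
tool_pos: [0.533, -0.1192, 0.034]
tool_rot: [-179.8, -0.0, 169.3]
force: [-4.8, -7.0, -0.2]
grip_width: 0.021
```

Call:
send_rows:
  plan:
    - [10,-0.5,1.5,0,0,0,0]
    - [10,0,0,0,0,0,0]

```text
time_s: 16.6
tool_pos: [0.533, -0.1191, 0.0339]
tool_rot: [-179.7, -0.1, 169.3]
force: [-6.4, -9.3, 0.5]
grip_width: 0.0221
```

Call:
send_rows:
  plan:
    - [10,-0.5,1.5,0,0,0,0]
    - [10,0,0,0,0,0,0]

```text
time_s: 16.8
tool_pos: [0.5331, -0.119, 0.0339]
tool_rot: [-179.6, -0.1, 169.2]
force: [-7.2, -9.6, 1.9]
grip_width: 0.0212
```

Call:
send_rows:
  plan:
    - [10,-0.5,1.5,0,0,0,0]
    - [10,0,0,0,0,0,0]

```text
time_s: 17.0
tool_pos: [0.5331, -0.1189, 0.0338]
tool_rot: [-179.6, -0.2, 169.2]
force: [-9.6, -12.9, 2.8]
grip_width: 0.0215
```

Call:
send_rows:
  plan:
    - [10,0,-8,0,0,0,0]
    - [10,0,-12,0,0,0,0]
    - [10,0,0,0,0,0,0]
    - [10,0,9,0,0,0,0]
    - [10,-0.3,11.5,0,0,0,0]
    - [10,0,0,0,0,0,0]

```text
time_s: 17.6
tool_pos: [0.5357, -0.1189, 0.0345]
tool_rot: [-179.4, 0.1, 169.2]
force: [-5.8, -16.8, 0.8]
grip_width: 0.0215
```

Call:
send_rows:
  plan:
    - [10,0,-8,0,0,0,0]
    - [10,0,-12,0,0,0,0]
    - [10,0,-10,0,0,0,0]
    - [10,0,0,0,0,0,0]
    - [10,0,0,0,0,0,0]
    - [10,0,0,0,0,0,0]

```text
time_s: 18.2
tool_pos: [0.5322, -0.1405, 0.0341]
tool_rot: [180.0, 0.1, 169.5]
force: [0.1, 0.1, -2.6]
grip_width: 0.0213
```

```bash
python3 j.py | head -2
python3 - <<'E'
from cell import env
from h import *
import cv2
s=env.read_camera("scene")[225:345,200:400,::-1];im=env.read_camera("top")[190:310,290:450,::-1]
cv2.imwrite("pics/c6.png",np.hstack([cv2.resize(im,(400,300),interpolation=cv2.INTER_CUBIC),cv2.resize(s,(400,300),interpolation=cv2.INTER_CUBIC)]))
E
```

```text
18.2 [179.9626   0.1195 169.5059] fix [ -74.7518 -147.084    34.1083] force [ 0.1259  0.0786 -2.5559]
top [305 216  65  30 825] leftmost 305 216 bottom 245 351 right 369 226
```

View pics/c6.png

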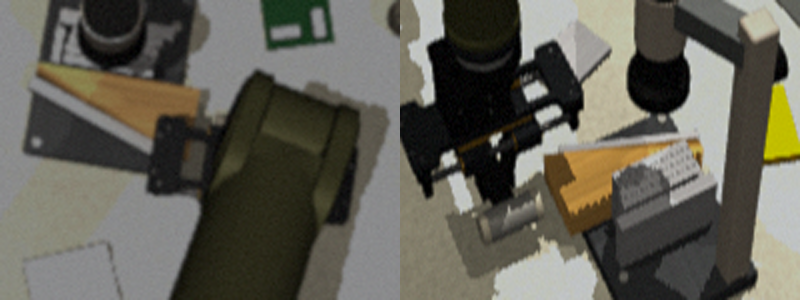

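The wedge is fully in, butted at (560,170), with the plates upright and the mallet drawn back. Now I return the mallet.

Call:
send_rows:
  plan:
    - [10,3,-8,-5,0,0,0]
    - [10,3,-5,-25,0,0,0]
    - [10,0,0,-25,0,0,0]
    - [10,0,0,-25,0,0,0]
    - [10,0,0,0,0,0,0]

```text
time_s: 18.9
tool_pos: [0.5258, -0.1545, 0.1179]
tool_rot: [180.0, 0.5, 169.4]
force: [1.8, -1.0, -2.6]
grip_width: 0.0212
```

Run:
```python
from cell import env
from h import *
o=env.get_obs();p,Q=pose(o);print(p)
p2=np.array([.502,.367,.113])
for r in rows(p,Q,p2,R.from_euler("xyz",[180,-.3,-176.9],degrees=True).as_matrix(),15): print(r.tolist())
```

```text
[ 0.5258 -0.1545  0.1179]
[8.0, 34.0, 0.0, 0.0, 0.001, -0.016]
[7.0, 34.0, 0.0, 0.0, 0.001, -0.016]
[7.0, 34.0, 0.0, 0.0, 0.001, -0.016]
[6.0, 34.0, 0.0, 0.0, 0.001, -0.016]
[6.0, 34.0, 0.0, 0.0, 0.001, -0.016]
[5.0, 34.0, 0.0, 0.0, 0.001, -0.016]
[5.0, 34.0, 0.0, 0.0, 0.001, -0.016]
[4.0, 35.0, 0.0, 0.0, 0.001, -0.016]
[4.0, 35.0, 0.0, 0.0, 0.001, -0.016]
[3.0, 35.0, 0.0, 0.0, 0.001, -0.016]
[2.0, 35.0, 0.0, 0.0, 0.001, -0.016]
[2.0, 35.0, 0.0, 0.0, 0.001, -0.016]
[1.0, 35.0, 0.0, 0.0, 0.001, -0.016]
[1.0, 35.0, 0.0, 0.0, 0.001, -0.016]
[0.0, 35.0, 0.0, 0.0, 0.001, -0.016]
```

Call:
send_rows:
  plan:
    - [10,8,34,0,0,0.001,-0.016]
    - [10,7,34,0,0,0.001,-0.016]
    - [10,7,34,0,0,0.001,-0.016]
    - [10,6,34,0,0,0.001,-0.016]
    - [10,6,34,0,0,0.001,-0.016]
    - [10,5,34,0,0,0.001,-0.016]
    - [10,5,34,0,0,0.001,-0.016]
    - [10,4,35,0,0,0.001,-0.016]
    - [10,4,35,0,0,0.001,-0.016]
    - [10,3,35,0,0,0.001,-0.016]
    - [10,2,35,0,0,0.001,-0.016]
    - [10,2,35,0,0,0.001,-0.016]

```text
time_s: 20.1
tool_pos: [0.5037, 0.2649, 0.1132]
tool_rot: [-180.0, -0.6, -179.5]
force: [0.4, -0.0, -2.5]
grip_width: 0.0213
```

Call:
send_rows:
  plan:
    - [10,1,35,0,0,0.001,-0.016]
    - [10,1,35,0,0,0.001,-0.016]
    - [10,0,30,0,0,0.001,-0.016]
    - [10,0,0,0,0,0,0]
    - [10,0,0,0,0,0,0]

```text
time_s: 20.6
tool_pos: [0.4992, 0.3641, 0.1129]
tool_rot: [-180.0, -0.8, -176.7]
force: [0.0, -1.2, -2.2]
grip_width: 0.0217
```

Call:
send_rows:
  plan:
    - [10,-2,2,30,0,-0.009,0]
    - [10,0,0,30,0,0,0]
    - [10,0,0,20,0,0,0]
    - [10,0,0,10,0,0,0]
    - [10,0,0,5,0,0,0]
    - [10,0,0,0,0,0,0]

```text
time_s: 21.2
tool_pos: [0.5016, 0.3657, 0.0194]
tool_rot: [180.0, -0.2, -176.9]
force: [-0.6, 0.5, -2.6]
grip_width: 0.0216
```

Call:
send_rows:
  plan:
    - [10,0,0,2,0,0,0]
    - [10,0,0,1.5,0,0,0]
    - [10,0,0,1,0,0,0]
    - [10,0,0,0,0,0,0]
    - [10,0,0,0,0,0,0]

```text
time_s: 21.7
tool_pos: [0.5013, 0.3667, 0.0152]
tool_rot: [179.9, -0.2, -176.8]
force: [-0.8, 0.3, -3.0]
grip_width: 0.0213
```

Not yet down (13.4 mm expected), so I lower it further.

Call:
send_rows:
  plan:
    - [10,0,0,1,0,0,0]
    - [10,0,0,1,0,0,0]
    - [10,0,0,0.7,0,0,0]
    - [10,0,0,0,0,0,0]
    - [10,0,0,0,0,0,0]

```text
time_s: 22.2
tool_pos: [0.5013, 0.3666, 0.0134]
tool_rot: [179.9, -0.2, -176.8]
force: [-2.7, -2.0, 5.4]
grip_width: 0.0214
```

The force now pushes up (+5 N), so the mallet rests on the pad. I open and lift away.

Call:
send_rows:
  plan:
    - [10,0,0,0,0,0,0]
    - [60,0,0,0,0,0,0]
    - [60,0,0,0,0,0,0]
    - [60,0,0,0,0,0,0]
    - [60,0,0,0,0,0,0]
    - [60,0,0,-10,0,0,0]
    - [60,0,0,-25,0,0,0]
    - [60,0,0,-35,0,0,0]
    - [60,0,0,-35,0,0,0]
    - [60,0,0,-35,0,0,0]
    - [60,0,0,0,0,0,0]
    - [60,0,0,0,0,0,0]

```text
time_s: 23.4
tool_pos: [0.5023, 0.3667, 0.1538]
tool_rot: [179.8, -0.1, -176.8]
force: [-0.1, 0.3, 1.2]
grip_width: 0.0598
```

Run:
```python
from cell import env
from h import *
import cv2
o=env.get_obs();print(o["time_s"],o["tool_pos"],o["force"],o["grip_width"])
s=env.read_camera("scene")[205:345,200:400,::-1];w=env.read_camera("wrist")[:,:,::-1]
cv2.imwrite("pics/c7.png",np.hstack([cv2.resize(w,(373,280)),cv2.resize(s,(400,280),interpolation=cv2.INTER_CUBIC)]))
```

```text
23.4 [0.5023 0.3667 0.1538] [-0.065   0.3336  1.215 ] 0.05975710280958103
```

View pics/c7.png

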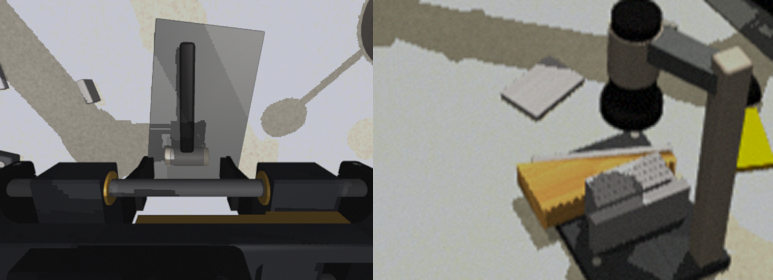

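The mallet lies flat and released on its pad. The wedge is in against the upright plates, and the spare plate and gauge block look unmoved.

```bash
python3 -c "
from cell import env
print(env.sign_off())"
```

```text
the job is handed in; nothing more can be done
None
```

The job is done and handed in at about 23 s of the 67 s allowed. `env.sign_off()` gives no verdict, so I can't confirm that it passed.

- **Plates:** I pushed the four plates upright against the backstop from under the lens head, with the tool tilted 35°. The push stopped at about 24 N, and plate 4's top edge then showed within about 1 mm of fixture x = 5 mm. The wedge hides its lower edge, so I could not see its foot.
- **Wedge:** I drove it with four taps, drawing the mallet back after each:
  - The first two taps left it at about 20 mm, then about 34 mm. The camera and arm-position estimates differed by up to 5 mm.
  - The third tap ran until the wedge stopped advancing, as a slow press that built up to about 16 N.
  - The fourth was a quick firm tap of about 18 N, after which the image put the wedge at about 40 mm. Its pressure on plate 4 could not be measured.
- **Mallet:** It was back on its pad, with a 5 N upward force, before I let go. The last picture shows it flat and released on the pad.
- **Everything else:** I saw no contact with the lens head, and the fingers did not touch the wedge. The spare plate and gauge block look unmoved. I did not check the other bystanders at the end.

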